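Lock off the bench spindle and strip its shaft

TASK

First make the bench spindle safe: swing the red isolator handle round to off, with the hole in its steel lug lined up over the hole in the fixed hasp so that a padlock could go through both. Only then slide the bearing carriers, however many there are, off the free end of the spindle's shaft and put the blue ones in the blue tray and the red ones in the red tray, each resting on the tray's floor, not stacked. Leave the handle at off and do not disturb the other things lying about.

Things in the scene. Friction and masses are not known exactly. Their poses are not given: they have to be found in the camera images.
- handle (a joint): isolator handle, swinging level about a vertical pivot on top of a grey box 130 x 130 x 90 mm with a yellow plate. Angle in rad, growing anticlockwise seen from above: about 0 to 0.35 at the start (on); 1.571 is off with the holes in line; the stop lies beyond off, at 1.92, so off must be judged by the holes. Dry friction 0.25 N m holds it where it is left.
- pivot (a point): pivot of the handle, on its axis, 98 mm above the table.
- handle_grip (a point): the handle's upright round red grip post, 22 mm in diameter, 75 mm from the pivot: the point is on the post's axis at 135 mm above the table. The post is free to be pinched from 118 mm up to its top at 155 mm.
- handle_hole (a point): centre of the 12 mm hole in the steel lug at the handle's outer end, 110 mm from the pivot, 106 mm above the table; lug 36 mm square.
- hasp_hole (a point): centre of the 12 mm hole in the steel hasp bracket fixed to the isolator box, 110 mm from the pivot, 95 mm above the table, just below the lug's path.
- spindle: bench spindle, fixed: a green motor head 140 x 150 x 140 mm with a cantilever steel shaft 16 mm in diameter, 250 mm long, axis 100 mm above the table. Origin on the table under the shaft's root (the motor's face); own y points along the shaft to its free end; motor lies at negative y. The nearest carrier centre is at least 49 mm from the root.
- shaft_root (a point): centre of the shaft at the motor's face (a 12 mm flange of 70 mm diameter stands here).
- shaft_tip (a point): centre of the shaft's free, open end.
- tray_blue: blue open tray, loose, 500 g, 140 x 140 x 35 mm outside, walls and floor 4 mm. Origin at the centre of its underside.
- tray_red: red open tray, same as the blue one.
- blue1: Blue bearing carrier, one of up to six (blue1 to blue3, red1 to red3): a block 50 x 30 x 50 mm, 120 g, with a round 26 mm bore right through along its own y (30 mm thick in y). Origin at its centre. At the start it hangs by its bore on the shaft, upright, its own y along the shaft, centre 5 mm below the shaft's axis. Neighbours are at least 5 mm apart. May be absent (None from the start).
- blue2: Blue bearing carrier, one of up to six (blue1 to blue3, red1 to red3): a block 50 x 30 x 50 mm, 120 g, with a round 26 mm bore right through along its own y (30 mm thick in y). Origin at its centre. At the start it hangs by its bore on the shaft, upright, its own y along the shaft, centre 5 mm below the shaft's axis. Neighbours are at least 5 mm apart. May be absent (None from the start).
- blue3: Blue bearing carrier, one of up to six (blue1 to blue3, red1 to red3): a block 50 x 30 x 50 mm, 120 g, with a round 26 mm bore right through along its own y (30 mm thick in y). Origin at its centre. At the start it hangs by its bore on the shaft, upright, its own y along the shaft, centre 5 mm below the shaft's axis. Neighbours are at least 5 mm apart. May be absent (None from the start).
- red1: Red bearing carrier, one of up to six (blue1 to blue3, red1 to red3): a block 50 x 30 x 50 mm, 120 g, with a round 26 mm bore right through along its own y (30 mm thick in y). Origin at its centre. At the start it hangs by its bore on the shaft, upright, its own y along the shaft, centre 5 mm below the shaft's axis. Neighbours are at least 5 mm apart. May be absent (None from the start).
- red2: Red bearing carrier, one of up to six (blue1 to blue3, red1 to red3): a block 50 x 30 x 50 mm, 120 g, with a round 26 mm bore right through along its own y (30 mm thick in y). Origin at its centre. At the start it hangs by its bore on the shaft, upright, its own y along the shaft, centre 5 mm below the shaft's axis. Neighbours are at least 5 mm apart. May be absent (None from the start).
- red3: Red bearing carrier, one of up to six (blue1 to blue3, red1 to red3): a block 50 x 30 x 50 mm, 120 g, with a round 26 mm bore right through along its own y (30 mm thick in y). Origin at its centre. At the start it hangs by its bore on the shaft, upright, its own y along the shaft, centre 5 mm below the shaft's axis. Neighbours are at least 5 mm apart. May be absent (None from the start).
- reservoir: Bystander, leave alone: white jar, 52 mm across, 100 mm high, beyond the trays.
- pen: Bystander, leave alone: green pen, 130 mm long, lying.
- spanner: Bystander, leave alone: spanner, 170 mm long, lying.
- tape: Bystander, leave alone: roll of black tape, 90 mm across, 24 mm high, lying.
- socket: Bystander, leave alone: steel socket, 28 mm across, 40 mm high, standing.
- driver: Bystander, leave alone: screwdriver with orange handle, 180 mm long, lying.
Mind the look-alikes: they are no part of the job. What is shaped like the red2 but turquoise or white is not meant.

How it is judged:
By the outcome, as a careful person would: the job done as asked, in the order asked, and still so for the second after the job is handed in, with the robot touching nothing.
Of blue1, blue2, blue3, red1, red2, red3 only 4 to 6 are there at a start; the rules pass over those that are not, and their reading is None.
At some moment in a run one of tray_blue, tray_red may be knocked a few centimetres aside while the robot is not near it.
Once in a run the grip may slacken for a moment while it holds something.
It also fails if it takes over 210 s, if anything falls off the work surface, if the arm or the gripper's body presses on something with over 40 N, if the wrist force passes 120 N, or if a joint passes its speed limit or range.

ROBOT

A 6-joint arm with a two-finger parallel gripper is mounted at the origin on the work surface. World frame = base frame: x ahead of the robot, y to its left, z up, the work surface at z = 0. Lengths are in m, angles in rad, forces in N, time in s.
With the tool pointing down it reaches from about 0.4 to 0.825 m from the base axis. Payload 7 kg.
Tool frame: the origin (TCP) lies at the centre of the arm's flange, where the gripper is bolted on; the fingertips stand 173 mm ahead of it and the grasp point (between the pads) lies bot.grasp_offset ahead of it (bot.grasp_offset is the distance from the TCP to the grasp point, in m); z points along the fingers, y is the line along which they close (so a half turn about z gives the same grasp; the last joint's range is limited). The gripper opens to 85 mm and grips with 20 to 120 N. Pads are 22 mm wide; open, the fingers measure 114 mm over their backs; the gripper's body (76 mm by 85 mm) begins 54 mm behind the grasp point. The pads swing forward as they close: fully open they stand 13 mm farther back than shut.
Start: joints at [1.493, 0.359, 0.012, 0, -1.224, -0.288], TCP at [0.241, 0.63, 0.405] pointing down, gripper open.
Joint ranges: [-3.07, 3.07], [-1.43, 2.12], [-1.02, 1.25], [-3.03, 1.67], [-3.05, -0], [-3.03, 3.03]. Speed limits (rad/s): [2.39, 2.39, 3.01, 3.14, 3.14, 3.14].

INTERFACE

Orientations are given as a unit quaternion [w, x, y, z].
In Python, from bench import status, snapshot, hand_in, bot gives the robot as it stands.
- The arm moves only by the shell command python3 -m inch 'ROWS' [FORCE]. ROWS is JSON, a list of rows, each a list of 5 numbers: the shift along the tool's x, y, z in m, then the turn about the tool's z in degrees, then the finger opening in m, from 0 to 0.0854. In form: [[x, y, z, spin, fingers], ...]. A call has 1 to 10 rows; each row shifts and turns the commanded pose from where the row before left it, along the tool's axes as they then stand; what a row does not reach is not made up. A row lasts 1/10 s, in which the tool goes at most 50 mm and 8.59 degrees, less where a joint would pass 70% of its speed; a pose out of reach is approached as far as the arm can. A call with a gripper value outside its range is refused whole. The fingers move at their own pace and stop on an object; FORCE is the grip in N (left out, the last holds). Time passes only in rows, so rows that do not move let the fingers close. It gives the time, the measured TCP pose, the force, the opening and the grip force at its end, in the units of the state.
- status.state(): the state, without advancing time (a new reading comes with each control period).
- snapshot(name): name is "scene" or "top"; returns a dict with "img" (400x640x3 uint8, blue, green, red), "z_map" (400x640 float32, m along the optical axis (not along the pixel's ray), 0 where there is no reading), "fx", "fy", "cx", "cy" (pixels), "distortion" ([k1, k2, p1, p2, k3] as OpenCV has them; the pictures are not rectified), "cam_to_world" (4x4, takes a point from camera to world coordinates). Camera axes: x right, y up, looking along -z (the intrinsics and any distortion apply to the point x, -y, -z); pixel columns grow to the right and rows downward; lengths in m; the calibration is good to about 2 mm. A picture is of the moment at which its call begins.
- hand_in(): hands the job in; it is judged then, once.
The state is a dict: "t": time; "q": joint angles; "qvel": joint speeds; "effort": joint torques, N m; "tcp_pos": TCP position; "tcp_rot": TCP orientation; "contact_force": force on the tool from outside, world axes, zero at the start; "moment": the same for the moment, N m; "width": finger opening in m; "finger_force": force on a finger pad.
Only numpy, scipy, OpenCV 4.12 (cv2) and the standard library are available. Lean on these libraries where they do the work, as an engineer would, in place of code of your own. Each camera call takes 0.05 s, during which the arm holds its last target. There are 200 camera calls.

## Working session

There is one attempt and no reset: what is moved stays moved. The work goes in short steps, Python scripts to look and compute and a shell command to move; the robot and the scene stay as the last step left them, time stands still between calls to the robot, and variables do not carry over. Pictures are saved under pics/ and viewed, at most 14 in all, crops included, and the job is handed in when it is done.

```bash
ls; mkdir -p pics
cat > h.py <<'E'
import numpy as np, cv2
from bench import status, snapshot, hand_in, bot
def snap(name,fn=None):
    s=snapshot(name)
    if fn: cv2.imwrite('pics/'+fn,s['img'])
    K=np.array([[s['fx'],0,s['cx']],[0,s['fy'],s['cy']],[0,0,1]]);D=np.array(s['distortion'],float)
    s['K']=K;s['D']=D
    h,w=s['z_map'].shape
    u,v=np.meshgrid(np.arange(w),np.arange(h))
    n=cv2.undistortPoints(np.stack([u,v],-1).reshape(-1,1,2).astype(np.float64),K,D).reshape(h,w,2)
    s['rays']=n
    z=s['z_map'].astype(float)
    P=np.stack([n[...,0]*z,-n[...,1]*z,-z],-1)
    T=np.array(s['cam_to_world']);s['T']=T
    s['P']=P@T[:3,:3].T+T[:3,3]
    s['P'][z==0]=np.nan
    return s
def onz(s,u,v,z):
    n=s['rays'][int(round(v)),int(round(u))];T=s['T']
    d=T[:3,:3]@np.array([n[0],-n[1],-1]);o=T[:3,3]
    return o+d*(z-o[2])/d[2]
def hsv(s): return cv2.cvtColor(s['img'],cv2.COLOR_BGR2HSV)
E
python3 - <<'E'
from h import *
print(status.state(), bot.grasp_offset)
for n in('scene','top'):
    s=snap(n,n+'0.png');print(n,s['T'],s['fx'],s['D'])
E
```

```text
pics
{'t': 0.0, 'q': array([ 1.49313548e+00,  3.59348463e-01,  1.10611162e-02, -3.64785101e-04,
       -1.22406622e+00, -2.88101599e-01]), 'qvel': array([ 0.00210289, -0.00205783,  0.00027746, -0.00181954, -0.0010324 ,
       -0.00056136]), 'effort': array([-7.40812793e-04, -5.83318734e+01,  2.93418038e+01,  6.93689615e+00,
       -5.95387057e-03,  6.08482736e-06]), 'tcp_pos': array([0.24134888, 0.63016579, 0.40378664]), 'tcp_rot': array([ 7.92325852e-04,  9.83312175e-01, -1.81924519e-01, -8.87657084e-05]), 'contact_force': array([ 0.41609456, -0.00643635, -0.09287878]), 'moment': array([-0.00250851, -0.00610307, -0.00167201]), 'finger_force': 0.0, 'width': 0.08562961264894625} 0.1547
scene [[ 0.24781376 -0.75564798  0.60628745  1.11382349]
 [ 0.96878048  0.19797354 -0.14923422 -0.1498957 ]
 [-0.00726034  0.62434174  0.78111758  0.90825655]
 [ 0.          0.          0.          1.        ]] 361.9578109379563 [0.02670438 0.         0.         0.         0.        ]
top [[ 0.01468448  0.98999327 -0.14034843  0.35698353]
 [-0.99986875  0.01357801 -0.00883809 -0.028024  ]
 [-0.006844    0.14045979  0.99006273  1.17606054]
 [ 0.          0.          0.          1.        ]] 458.4858263482945 [0.00147789 0.         0.         0.         0.        ]
```

View pics/scene0.png

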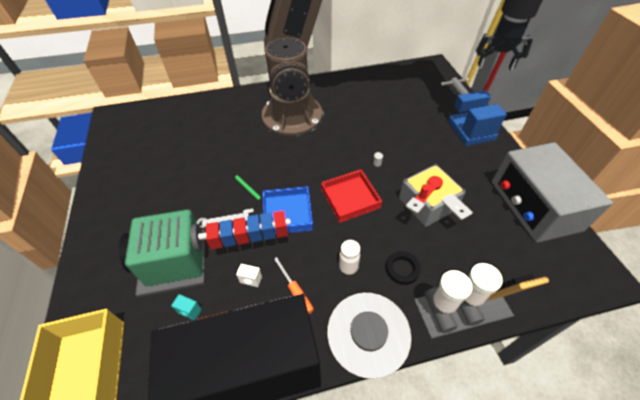

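View pics/top0.png

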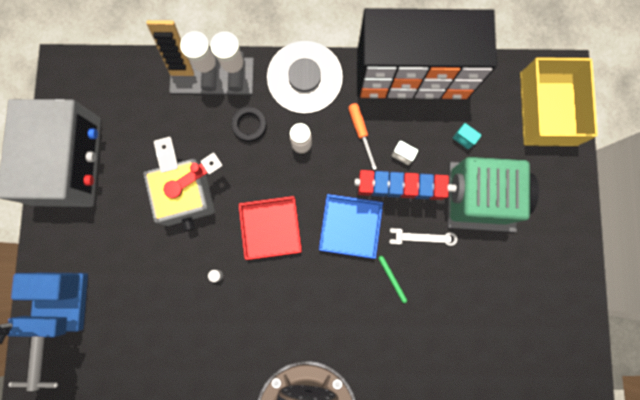

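The scene view shows the spindle at (170,245) with 6 carriers, trays at (288,208) and (350,193), and the isolator at (432,195). In the top view the carriers run from the tip rightwards: red, blue, blue, red, blue, red at columns 367–441 (row ~184). The lug is at (210,163), the hasp at (165,150), the pivot at (172,188) and the grip at about (197,170).

```bash
cat > m.py <<'E'
from h import *
def carriers(s):
    H=hsv(s);P=s['P'];out=[]
    for c in('red','blue'):
        m=(((H[...,0]<8)|(H[...,0]>172)) if c=='red' else (abs(H[...,0].astype(int)-108)<12))&(H[...,1]>130)&(H[...,2]>60)
        out.append((c,m))
    return out
def trays(s):
    P=s['P'];r={}
    for c,m in carriers(s):
        n,l,st,ce=cv2.connectedComponentsWithStats((m&(P[...,2]<.06)&(P[...,2]>-.01)&(P[...,0]<.75)&(abs(P[...,1])<.35)).astype(np.uint8))
        i=1+np.argmax(st[1:,4])
        q=P[l==i];rim=q[q[:,2]>.026]
        R=cv2.minAreaRect((rim[:,:2]*1000).astype(np.float32));r[c]=R
    return r
E
python3 - <<'E'
from m import *
s=snap('top');P=s['P']
print(trays(s))
for c,m in carriers(s):
    n,l,st,ce=cv2.connectedComponentsWithStats((m&(P[...,2]>.08)).astype(np.uint8))
    for i in range(1,n):
        if st[i,4]>25:
            q=P[l==i];t=q[q[:,2]>q[:,2].max()-.012]
            print(c,st[i],np.nanmean(t,0).round(4),q.max(0).round(3),q.min(0).round(3))
for n,(u,v) in dict(hasp=(165,150),hasph=(168,145),lug=(211,163),tip=(358,182),grip=(197,170),pivot=(172,188),root=(452,187)).items():
    print(n,P[v-2:v+3,u-2:u+3].reshape(-1,3)[::6].round(3).tolist())
I=s['img'];a=cv2.resize(I[130:225,135:230],None,fx=6,fy=6,interpolation=cv2.INTER_CUBIC)
cv2.imwrite('pics/iso.png',a)
E
```

```text
{'red': ((448.4631042480469, 96.9842758178711), (140.19903564453125, 140.41331481933594), 8.529500961303711), 'blue': ((455.5388488769531, -106.42239379882812), (140.30044555664062, 140.18380737304688), 82.322265625)}
red [164 163  43  35 563] [0.5731 0.2592 0.1527] [0.6   0.342 0.158] [0.51  0.244 0.083]
red [359 171  15  24 310] [ 0.5531 -0.1358  0.1186] [ 0.579 -0.12   0.123] [ 0.527 -0.152  0.081]
red [402 174  17  24 324] [ 0.5481 -0.2406  0.1184] [ 0.574 -0.225  0.124] [ 0.523 -0.257  0.081]
red [431 175  18  24 323] [ 0.5449 -0.31    0.1187] [ 0.57  -0.294  0.123] [ 0.519 -0.327  0.08 ]
blue [374 172  29  24 590] [ 0.5507 -0.1874  0.1184] [ 0.576 -0.155  0.124] [ 0.524 -0.22   0.083]
blue [417 174  16  24 281] [ 0.5466 -0.2743  0.1185] [ 0.573 -0.26   0.124] [ 0.521 -0.289  0.087]
blue [  12  273   57   28 1451] [0.2989 0.6153 0.1181] [0.329 0.672 0.124] [0.269 0.562 0.08 ]
blue [   9  317   56   20 1004] [0.2204 0.5777 0.2529] [0.229 0.669 0.253] [0.191 0.562 0.08 ]
hasp [[0.658, 0.389, -0.002], [0.655, 0.387, -0.003], [0.628, 0.35, 0.094], [0.626, 0.347, 0.094], [0.623, 0.344, 0.097]]
hasph [[0.646, 0.349, 0.092], [0.643, 0.346, 0.094], [0.64, 0.343, 0.096], [0.638, 0.34, 0.096], [0.636, 0.338, 0.094]]
lug [[0.6, 0.239, 0.106], [0.622, 0.263, -0.003], [0.619, 0.26, -0.002], [0.616, 0.257, 0.001], [0.614, 0.255, -0.002]]
tip [[0.559, -0.113, 0.105], [0.556, -0.115, 0.105], [0.554, -0.117, 0.105], [0.551, -0.12, 0.106], [0.547, -0.121, 0.113]]
grip [[0.572, 0.258, 0.154], [0.57, 0.256, 0.153], [0.568, 0.253, 0.153], [0.567, 0.253, 0.146], [0.567, 0.254, 0.133]]
pivot [[0.538, 0.328, 0.108], [0.535, 0.325, 0.109], [0.533, 0.323, 0.108], [0.53, 0.319, 0.111], [0.527, 0.316, 0.115]]
root [[0.549, -0.334, 0.108], [0.547, -0.337, 0.104], [0.545, -0.339, 0.106], [0.542, -0.341, 0.106], [0.54, -0.345, 0.103]]
```

View pics/iso.png

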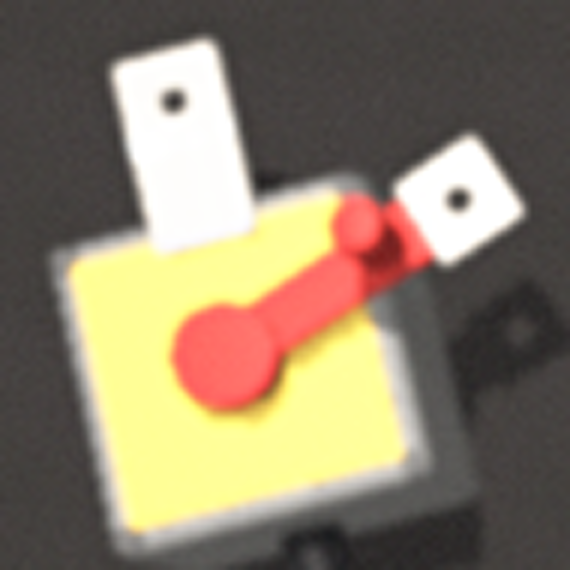

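The close-up shows the hasp hole at crop (173,100), the lug hole at (458,199), the hub at (225,358) and the grip post top at (358,222).

```bash
cat >> m.py <<'E'
def onzf(s,u,v,z):
    n=cv2.undistortPoints(np.array([[[u,v]]],float),s['K'],s['D'])[0,0];T=s['T']
    d=T[:3,:3]@np.array([n[0],-n[1],-1]);o=T[:3,3]
    return o+d*(z-o[2])/d[2]
E
python3 - <<'E'
from m import *
s=snap('top')
f=lambda a,b,z:onzf(s,135+(a-2.5)/6,130+(b-2.5)/6,z)[:2]
hs=f(173,100,.095);lg=f(458,199,.106);pv=f(225,358,.112);gp=f(358,222,.155)
print('hasp',hs,'lug',lg,'piv',pv,'grip',gp,np.hypot(*(hs-pv)),np.hypot(*(lg-pv)),np.hypot(*(gp-pv)))
an=lambda p:np.degrees(np.arctan2(*(p-pv)[::-1]))
m=(hs+lg)/2;d=lg-hs;L=np.hypot(*d);n=np.array([-d[1],d[0]])/L
h=np.sqrt(.11**2-L*L/4)
for k in(1,-1):
    print('piv2',m+k*n*h)
print(an(hs),an(lg),an(gp))
x=status.state();import math
from scipy.spatial.transform import Rotation as R
print(R.from_quat(x['tcp_rot'],scalar_first=True).as_matrix().round(3))
E
```

```text
hasp [0.63736855 0.35403103] lug [0.59553971 0.2339713 ] piv [0.52920515 0.32115739] grip [0.57519994 0.2595577 ] 0.11304865006529136 0.10955220946201492 0.07687679226679775
piv2 [0.70122834 0.26446581]
piv2 [0.53167993 0.32353652]
16.905376998924638 -52.734712268174945 -53.25231407973251
[[ 0.934 -0.358 -0.   ]
 [-0.358 -0.934 -0.001]
 [ 0.     0.001 -1.   ]]
```

```bash
cat >> m.py <<'E'
from scipy.spatial.transform import Rotation as R
def go(x,y,z=None,yaw=None):
    """tool-frame shift to TCP target and spin (deg) to tool-x yaw"""
    st=status.state();M=R.from_quat(st['tcp_rot'],scalar_first=True).as_matrix()
    p=st['tcp_pos'];d=np.array([x,y,p[2] if z is None else z])-p
    cy=np.degrees(np.arctan2(M[1,0],M[0,0]))
    print('shift mm',(M.T@d*1000).round(1),'yaw',cy.round(1),'spin',None if yaw is None else round(cy-yaw,1),'q5',st['q'].round(2),'tcp',p.round(4),'F',st['contact_force'].round(1),'w',st['width'],'t',st['t'])
E
python3 -m inch '[[0,0,-0.02,0,0.06],[0.035,0.0178,0,0,0.06],[0.035,0.0178,0,0,0.06],[0.035,0.0178,0,0,0.06],[0.035,0.0178,0,0,0.06],[0.035,0.0178,0,0,0.06],[0.035,0.0178,0,0,0.06],[0.035,0.0178,0,0,0.06],[0.035,0.0178,0,0,0.06],[0.035,0.0178,0,0,0.06]]' 30
python3 -c "
from m import *
go(.575,.2605,.4,-54.5)"
```

```text
t: 1.2
tcp_pos: [0.4791, 0.3667, 0.4247]
tcp_rot: [-0.0, 0.983, -0.182, -0.0]
contact_force: [0.4, 0.8, -0.4]
width: 0.0601
finger_force: 0.0
shift mm [127.5  64.9  24.7] yaw -20.9 spin 33.6 q5 [ 0.98  0.23 -0.12 -0.   -1.22  0.23] tcp [0.4791 0.3667 0.4247] F [ 0.4  0.8 -0.4] w 0.060094233764982165 t 1.2
```

```bash
python3 -m inch '[[0.032,0.0162,0,0,0.06],[0.032,0.0162,0,0,0.06],[0.032,0.0162,0,0,0.06],[0.0315,0.0163,0,0,0.06],[0,0,0.025,8.4,0.06],[0,0,0.03,8.4,0.06],[0,0,0,8.4,0.06],[0,0,0,8.4,0.06],[0,0,0,0,0.06]]'
python3 -c "
from m import *
go(.575,.2605,.293,-54.5)
s=snap('top');cv2.imwrite('pics/iso2.png',cv2.resize(s['img'][120:240,120:260],None,fx=4,fy=4))
s=snap('scene','sc1.png')"
```

```text
t: 2.1
tcp_pos: [0.5742, 0.2617, 0.3693]
tcp_rot: [0.0, 0.888, -0.459, -0.0]
contact_force: [0.9, 0.5, 0.2]
width: 0.06
finger_force: 0.0
shift mm [ 1.5 -0.  76.3] yaw -54.7 spin -0.2 q5 [ 0.74  0.31 -0.14 -0.   -1.12 -0.12] tcp [0.5742 0.2617 0.3693] F [0.9 0.5 0.2] w 0.059995825373066566 t 2.1
```

View pics/sc1.png

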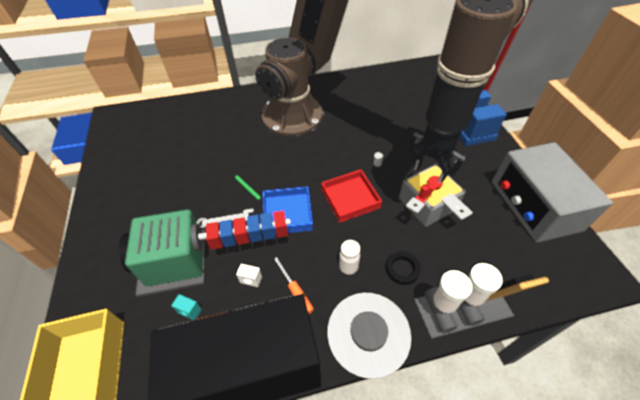

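The scene view shows the gripper fingers at about (440,165), straddling the post at (434,183) from above. I'll go down and pinch it.

```bash
python3 -m inch '[[0.0008,0,0.025,0,0.06],[0,0,0.025,0,0.06],[0,0,0.02,0,0.06],[0,0,0.006,0,0.06],[0,0,0,0,0.06],[0,0,0,0,0.015],[0,0,0,0,0.015],[0,0,0,0,0.015],[0,0,0,0,0.015],[0,0,0,0,0.015]]' 30
python3 -c "
from m import *
go(.575,.2605,.293,-54.5)"
```

```text
t: 3.2
tcp_pos: [0.5751, 0.2615, 0.2951]
tcp_rot: [-0.001, 0.889, -0.458, 0.001]
contact_force: [-0.6, 0.4, 6.3]
width: 0.0212
finger_force: 29.7
shift mm [0.8 0.6 2.1] yaw -54.5 spin -0.0 q5 [ 0.74  0.37 -0.23  0.   -0.96 -0.12] tcp [0.5751 0.2615 0.2951] F [-0.6  0.4  6.3] w 0.02121540666274008 t 3.2
```

```bash
python3 -m inch '[[0,0,-0.002,0,0.015],[-0.0003,-0.0065,0,-5,0.015],[-0.0003,-0.0065,0,-5,0.015],[-0.0003,-0.0065,0,-5,0.015],[-0.0003,-0.0065,0,-5,0.015],[-0.0003,-0.0065,0,-5,0.015],[-0.0003,-0.0065,0,-5,0.015],[-0.0003,-0.0065,0,-5,0.015],[-0.0003,-0.0065,0,-5,0.015],[-0.0003,-0.0065,0,-5,0.015]]' 30
python3 -c "
from m import *
go(.575,.2605,.293,-54.5)
x=status.state()['tcp_pos'];print(np.degrees(np.arctan2(x[1]-.3235,x[0]-.5315)),np.hypot(x[1]-.3235,x[0]-.5315))"
python3 -m inch '[[-0.0003,-0.0065,0,-5,0.015],[-0.0003,-0.0065,0,-5,0.015],[-0.0003,-0.0065,0,-5,0.015],[0,0,0,0,0.015],[0,0,0,0,0.015]]' 30
python3 -c "
from m import *
go(.575,.2605,.293,-54.5)
x=status.state()['tcp_pos'];print(np.degrees(np.arctan2(x[1]-.3235,x[0]-.5315)),np.hypot(x[1]-.3235,x[0]-.5315))
s=snap('top');cv2.imwrite('pics/iso3.png',cv2.resize(s['img'][110:220,120:240],None,fx=5,fy=5,interpolation=cv2.INTER_CUBIC))"
```

```text
t: 4.2
tcp_pos: [0.6063, 0.309, 0.2953]
tcp_rot: [0.0, 0.997, -0.082, 0.001]
contact_force: [10.9, -4.2, -6.4]
width: 0.0209
finger_force: 30.9
shift mm [-22.9  53.    2.3] yaw -9.4 spin 45.1 q5 [ 0.76  0.45 -0.11  0.   -1.01  0.65] tcp [0.6063 0.309  0.2953] F [10.9 -4.2 -6.4] w 0.020941860149700325 t 4.2
-10.972492298809875 0.07617104695914861
t: 4.7
tcp_pos: [0.6074, 0.3295, 0.2953]
tcp_rot: [-0.001, 0.999, 0.048, 0.002]
contact_force: [12.8, 1.4, -8.3]
width: 0.0209
finger_force: 30.6
shift mm [-38.8  65.6   2.1] yaw 5.5 spin 60.0 q5 [ 0.78  0.46 -0.09  0.   -1.02  0.89] tcp [0.6074 0.3295 0.2953] F [12.8  1.4 -8.3] w 0.020875603511592004 t 4.7
4.545305317106574 0.0761263202182403
```

View pics/iso3.png

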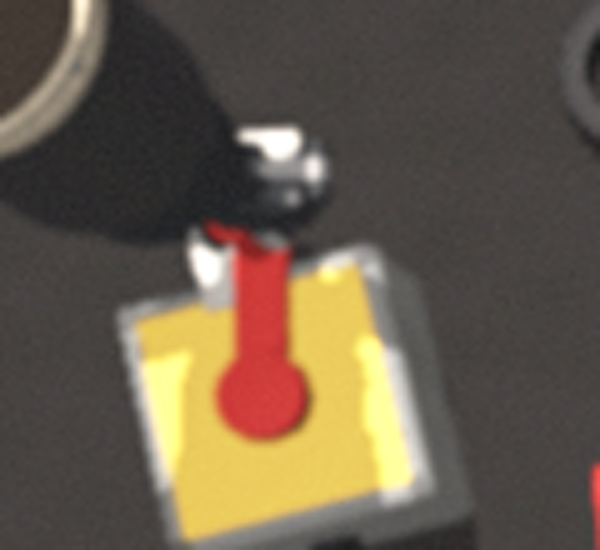

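The handle now lies almost straight up in the crop (arm at (262,310)), with about 11° left. The gripper hides the holes.

```bash
python3 -m inch '[[0.0006,-0.0065,0,-5,0.015],[0,-0.0072,0,-5.5,0.015],[0,0,0,0,0.015],[0,0,0,0,0.015],[0,0,0,0,0.06],[0,0,0,0,0.06],[0,0,-0.03,0,0.06],[0,0,-0.03,0,0.06],[0,0,-0.03,0,0.06]]' 30
python3 -m inch '[[-0.045,0,0,0,0.06],[-0.045,0,0,0,0.06],[-0.045,0,0,0,0.06],[-0.045,0,0,0,0.06],[0,0,0,0,0.06]]' 30
python3 -c "
from m import *
go(.575,.2605,.293,-54.5)
s=snap('top');cv2.imwrite('pics/iso4.png',cv2.resize(s['img'][130:205,140:220],None,fx=7,fy=7,interpolation=cv2.INTER_CUBIC))
s=snap('scene');cv2.imwrite('pics/iso4s.png',cv2.resize(s['img'][150:240,390:490],None,fx=6,fy=6,interpolation=cv2.INTER_CUBIC))"
```

```text
t: 5.65
tcp_pos: [0.6038, 0.3425, 0.3866]
tcp_rot: [0.0, 0.99, 0.139, -0.001]
contact_force: [0.7, -1.3, -0.1]
width: 0.0602
finger_force: 0.0
t: 6.15
tcp_pos: [0.4269, 0.2908, 0.3863]
tcp_rot: [-0.0, 0.99, 0.139, -0.001]
contact_force: [0.4, 0.4, 0.4]
width: 0.06
finger_force: 0.0
shift mm [134.1  70.   93.1] yaw 16.0 spin 70.5 q5 [ 0.98  0.11 -0.36 -0.   -1.1   0.87] tcp [0.4269 0.2908 0.3863] F [0.4 0.4 0.4] w 0.06004651375782196 t 6.15
```

View pics/iso4.png

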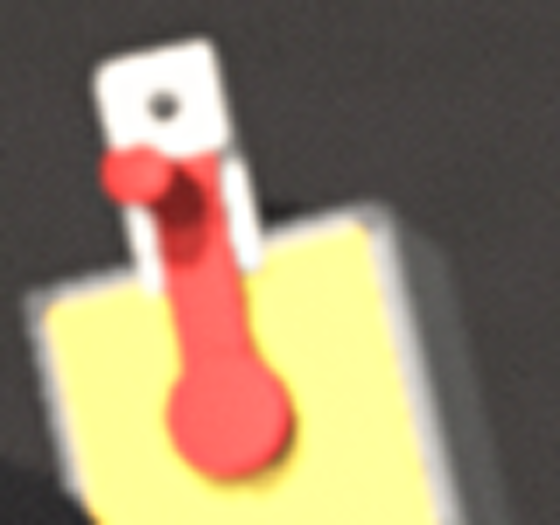

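View pics/iso4s.png

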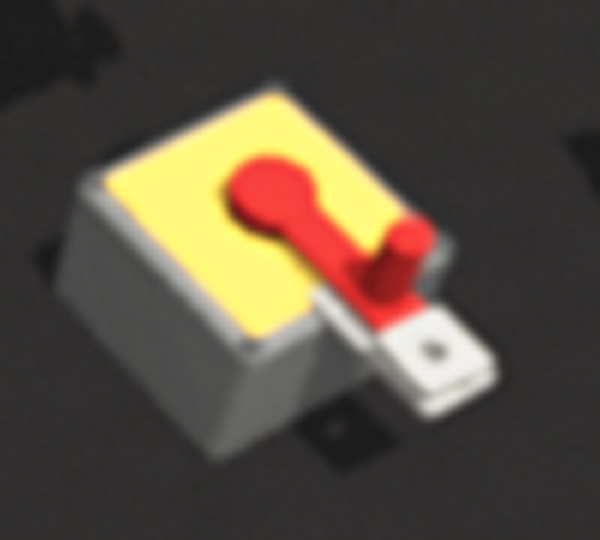

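The lug hole sits at crop (162,105) in the top view. The lug covers the hasp with its edges parallel to it, so the two look aligned. I'll check this in numbers.

Run:
```python
from m import *
s=snap('top');I=s['img']
f=lambda a,b,z:onzf(s,a,b,z)[:2]
lg=f(140+(162-3)/7,130+(105-3)/7,.106);hs=f(163.42,146.25,.095);pv=np.array([.5305,.3225])
pv2=f(140+(232-3)/7,130+(414-3)/7,.112)
an=lambda p,q:np.degrees(np.arctan2(*(p-q)[::-1]))
print(lg,hs,(lg-hs)*1000,pv2,an(lg,pv2),an(hs,pv2),an(lg,pv),an(hs,pv))
# subpixel dark centroid refine
g=cv2.cvtColor(I,cv2.COLOR_BGR2GRAY).astype(float)
w=g[141:150,158:168];print(w.round().astype(int))
g0=cv2.cvtColor(cv2.imread('pics/top0.png'),cv2.COLOR_BGR2GRAY);print(g0[141:152,158:170])
for t in trays(s).items():print(t)
```

```text
[0.638635   0.35208982] [0.63736866 0.35402292] [ 1.26633883 -1.93310247] [0.53050425 0.3197427 ] 16.654458258893857 17.7853256099389 15.30366258224055 16.434414765838135
[[254 254 254 254 253 253 253 254 253 254]
 [254 254 254 249 239 236 242 250 253 254]
 [254 254 250 227 191 178 196 233 251 254]
 [254 254 242 192 144 131 145 203 246 254]
 [254 254 242 185 126 103 119 190 246 254]
 [254 254 250 217 153 125 156 223 251 254]
 [254 254 254 246 220 209 230 250 255 254]
 [254 254 255 254 251 250 254 255 254 254]
 [254 252 251 252 254 255 255 255 255 254]]
[[255 255 255 254 254 254 254 254 253 254 254 255]
 [254 253 254 254 254 254 254 254 253 253 253 254]
 [253 253 253 254 254 252 250 252 254 254 254 254]
 [253 253 253 250 240 224 218 233 251 255 254 254]
 [253 253 251 235 183 137 130 177 238 254 254 254]
 [253 253 250 215 133  79  72 131 224 253 254 254]
 [254 254 250 222 134  77  80 142 226 253 254 254]
 [254 254 254 240 188 141 147 203 246 254 254 254]
 [254 253 254 253 243 230 233 249 255 254 254 253]
 [254 253 254 255 255 255 255 255 255 254 253 253]
 [255 254 254 254 255 255 255 254 254 254 254 253]]
('red', ((448.51702880859375, 96.8687744140625), (140.231689453125, 140.24534606933594), 8.457559585571289))
('blue', ((455.5419006347656, -106.60662841796875), (140.4796905517578, 140.2899169921875), 82.41374206542969))
```

```bash
python3 -m inch '[[0.045,0,0,-1.2,0.06],[0.045,0,0,0,0.06],[0.045,0,0,0,0.06],[0.045,0,0,0,0.06],[0,0,0,0,0.06],[0,0,0,0,0.06]]' 30
python3 -c "
from m import *
go(.6031,.3436,.2955,17.2)"
```

```text
t: 6.9
tcp_pos: [0.6052, 0.3454, 0.383]
tcp_rot: [0.001, 0.989, 0.148, -0.001]
contact_force: [-0.5, -0.1, 0.3]
width: 0.0601
finger_force: 0.0
shift mm [-2.2  1.  87.5] yaw 17.0 spin -0.2 q5 [ 0.8   0.41  0.04 -0.   -1.2   1.07] tcp [0.6052 0.3454 0.383 ] F [-0.5 -0.1  0.3] w 0.06010050641599956 t 6.9
```

```bash
python3 -m inch '[[-0.0022,0.001,0.03,0,0.06],[0,0,0.03,0,0.06],[0,0,0.0275,0,0.06],[0,0,0,0,0.015],[0,0,0,0,0.015],[0,0,0,0,0.015],[0,0,0,0,0.015],[0,0,0,0,0.015]]' 40
python3 -c "
from m import *
go(.6031,.3436,.2955,17.2)"
python3 -m inch '[[0,0,0,0,0.06],[0,0,0,0,0.06],[0,0,-0.03,0,0.06],[0,0,-0.03,0,0.06],[0,0,-0.03,0,0.06],[-0.045,0,0,0,0.06],[-0.045,0,0,0,0.06],[-0.045,0,0,0,0.06],[-0.045,0,0,0,0.06],[0,0,0,0,0.06]]' 30
python3 -c "
from m import *
go(.55,-.1,.35,0)
s=snap('top');g=cv2.cvtColor(s['img'],cv2.COLOR_BGR2GRAY);print(g[140:150,158:168])
w=(254-np.minimum(254,g[140:150,158:168].astype(float)));v,u=np.mgrid[140:150,158:168]
uu,vv=(w*u).sum()/w.sum(),(w*v).sum()/w.sum();p=onzf(s,uu,vv,.106)[:2];print(uu,vv,p)
g=cv2.cvtColor(cv2.imread('pics/top0.png'),cv2.COLOR_BGR2GRAY)
w=(252-np.minimum(252,g[141:152,158:170].astype(float)));v,u=np.mgrid[141:152,158:170]
uu,vv=(w*u).sum()/w.sum(),(w*v).sum()/w.sum();p=onzf(s,uu,vv,.095)[:2];print(uu,vv,p)
"
```

```text
t: 7.7
tcp_pos: [0.6019, 0.3439, 0.3003]
tcp_rot: [-0.001, 0.989, 0.149, 0.001]
contact_force: [-1.0, -1.4, 5.5]
width: 0.0206
finger_force: 39.8
shift mm [1.  0.7 4.8] yaw 17.2 spin -0.0 q5 [ 0.8   0.46 -0.08  0.   -1.03  1.07] tcp [0.6019 0.3439 0.3003] F [-1.  -1.4  5.5] w 0.020592307214973665 t 7.7
t: 8.7
tcp_pos: [0.4256, 0.2885, 0.3887]
tcp_rot: [-0.001, 0.989, 0.15, -0.0]
contact_force: [0.4, 0.5, 0.9]
width: 0.0599
finger_force: 0.0
shift mm [  4.  408.   38.2] yaw 17.2 spin 17.2 q5 [ 0.98  0.1  -0.36 -0.   -1.1   0.89] tcp [0.4256 0.2885 0.3887] F [0.4 0.5 0.9] w 0.05988828354516547 t 8.7
[[255 255 255 254 254 254 254 253 253 254]
 [254 254 254 254 254 254 254 254 253 254]
 [254 254 252 246 243 248 252 254 254 254]
 [254 252 236 208 194 209 236 252 254 254]
 [254 247 210 161 144 152 203 246 254 254]
 [254 244 195 141 122 121 181 243 254 254]
 [254 249 217 158 125 142 210 249 254 254]
 [254 253 244 216 190 214 244 255 254 254]
 [254 254 253 249 246 250 255 255 254 254]
 [251 250 252 254 254 255 255 255 254 254]]
162.0464465584779 144.96978175713485 [0.6376309  0.35363748]
163.4587114337568 146.3970054446461 [0.63700367 0.35390627]
```

The lug hole is now within 1 mm of the hasp hole. On to the carriers.

```bash
python3 -m inch '[[0,0.044,0,0,0.08],[0,0.044,0,0,0.08],[0,0.044,0,0,0.08],[0,0.044,0,0,0.08],[0,0.044,0,0,0.08],[0,0.044,0,0,0.08],[0,0.044,0,0,0.08],[0,0.044,0,0,0.08],[0,0.044,0,0,0.08],[0,0.044,0,0,0.08]]' 40
python3 -m inch '[[0,0,0,8.5,0.08],[0,0,0,8.5,0.08],[0,0,0,8.5,0.08],[0,0,0,8.5,0.08],[0,0,0,8.5,0.08],[0,0,0,8.5,0.08],[0,0,0,8.5,0.08],[0,0,0,8.5,0.08],[0,0,0,8.5,0.08],[0,0,0,8.5,0.08]]' 40
python3 -m inch '[[0,0,0,8.5,0.08],[0,0,0,8.5,0.08],[0,0,0,7.9,0.08],[0,0,0,0,0.08]]' 40
python3 -c "
from m import *
go(.553,-.136,.25,-92.7)"
```

```text
t: 9.75
tcp_pos: [0.5603, -0.1319, 0.3881]
tcp_rot: [0.0, 0.989, 0.149, 0.0]
contact_force: [1.2, 1.6, -0.9]
width: 0.0801
finger_force: 0.0
t: 10.75
tcp_pos: [0.56, -0.13, 0.3879]
tcp_rot: [0.0, 0.828, -0.561, -0.0]
contact_force: [0.4, -0.0, -0.4]
width: 0.08
finger_force: 0.0
t: 11.15
tcp_pos: [0.5599, -0.13, 0.3879]
tcp_rot: [-0.0, -0.689, 0.725, 0.0]
contact_force: [-0.3, -0.4, -1.1]
width: 0.0802
finger_force: 0.0
shift mm [  6.4   6.5 137.9] yaw -92.9 spin -0.2 q5 [ 0.11  0.21 -0.24 -0.   -1.13 -0.16] tcp [ 0.5599 -0.13    0.3879] F [-0.3 -0.4 -1.1] w 0.08019391069958753 t 11.15
```

```bash
python3 -m inch '[[0.0064,0.0065,0.045,0,0.08],[0,0,0.045,0,0.08],[0,0,0.035,0,0.08],[0,0,0.011,0,0.08],[0,0,0,0,0.08],[0,0,0,0,0.04],[0,0,0,0,0.04],[0,0,0,0,0.04],[0,0,0,0,0.04]]' 40
python3 -c "
from m import *
go(.553,-.136,.25,-92.7)
s=snap('scene');cv2.imwrite('pics/c1.png',cv2.resize(s['img'][150:300,120:320],None,fx=3,fy=3))"
```

```text
t: 12.05
tcp_pos: [0.5533, -0.1357, 0.2543]
tcp_rot: [0.001, -0.69, 0.724, -0.001]
contact_force: [0.3, 0.6, 6.7]
width: 0.0493
finger_force: 42.7
shift mm [0.3 0.3 4.3] yaw -92.7 spin -0.0 q5 [ 0.1   0.33 -0.41  0.   -0.82 -0.15] tcp [ 0.5533 -0.1357  0.2543] F [0.3 0.6 6.7] w 0.04931065037369581 t 12.05
```

View pics/c1.png

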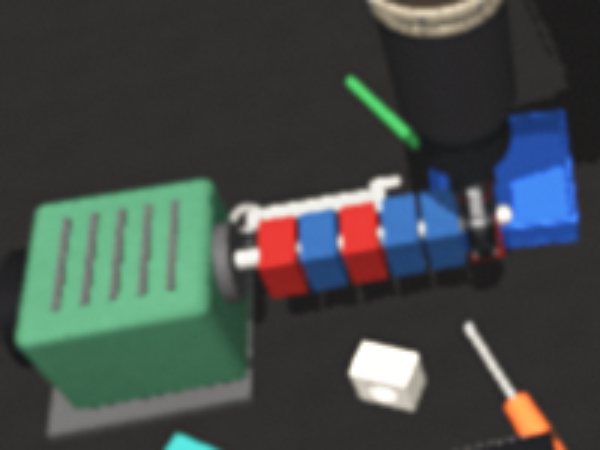

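The crop shows the fingers around the outermost red carrier at (480,215), clear of the blue one at (440,230).

```bash
python3 -m inch '[[0,0,-0.006,0,0.04],[-0.015,0,0,0,0.04],[-0.02,0,0,0,0.04],[-0.02,0,0,0,0.04],[-0.02,0,0,0,0.04],[0,0,0,0,0.04]]' 40
python3 -c "
from m import *
go(.4485,.0575,.25,-92.7)
s=snap('top');cv2.imwrite('pics/c2.png',cv2.resize(s['img'][130:280,220:470],None,fx=3,fy=3)); print(trays(s))"
```

```text
t: 12.7
tcp_pos: [0.556, -0.0586, 0.2585]
tcp_rot: [0.0, -0.691, 0.723, 0.0]
contact_force: [0.4, -0.8, -0.9]
width: 0.0494
finger_force: 42.2
shift mm [-111.   112.8    8.5] yaw -92.6 spin 0.1 q5 [ 0.25  0.31 -0.43 -0.   -0.83 -0.29] tcp [ 0.556  -0.0586  0.2585] F [ 0.4 -0.8 -0.9] w 0.0493515297539151 t 12.7
{'red': ((452.6891174316406, 68.29113006591797), (140.75767517089844, 83.40724182128906), 9.143627166748047), 'blue': ((455.5291748046875, -106.42526245117188), (140.10955810546875, 140.296142578125), 82.42070770263672)}
```

View pics/c2.png

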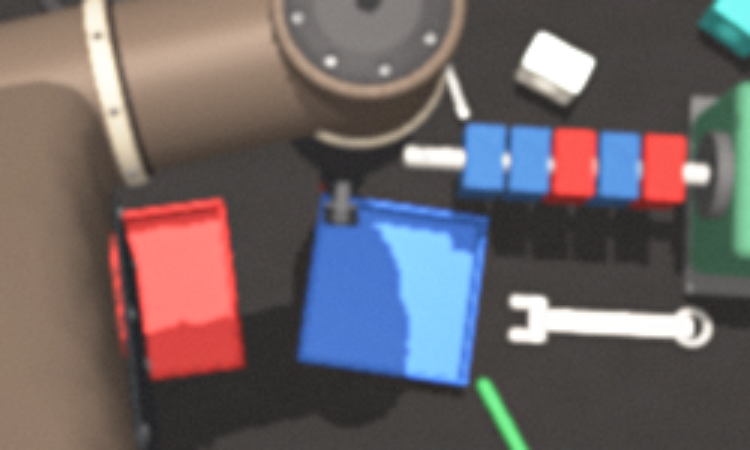

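The top crop shows the carrier off the shaft, with the bare tip at (405,155). The other five are still in place. The blue tray is at (395,290), and the red one is half hidden by the arm.

```bash
python3 -m inch '[[-0.0317,0.0203,0,0,0.04],[-0.0317,0.0203,0,0,0.04],[-0.0317,0.0203,0,0,0.04],[-0.0317,0.0203,0,0,0.04],[-0.0317,0.0203,0,0,0.04],[-0.0317,0.0203,0,0,0.04],[0,0,0,0,0.04]]' 40
python3 -c "
from m import *
go(.4426,.1365,.190,-92.7)
s=snap('scene');print(trays(s))"
```

```text
t: 13.45
tcp_pos: [0.4421, 0.1374, 0.2587]
tcp_rot: [0.001, -0.691, 0.723, 0.0]
contact_force: [1.0, -0.5, -0.8]
width: 0.0496
finger_force: 42.1
shift mm [ 0.9 -0.5 68.7] yaw -92.6 spin 0.1 q5 [ 0.73  0.17 -0.64 -0.   -0.77 -0.77] tcp [0.4421 0.1374 0.2587] F [ 1.  -0.5 -0.8] w 0.04964582147686626 t 13.45
{'red': ((451.7537841796875, 97.99143981933594), (143.3523406982422, 142.47119140625), 7.683640956878662), 'blue': ((458.3741760253906, -104.53264617919922), (139.3577117919922, 144.207763671875), 82.79340362548828)}
```

```bash
python3 -m inch '[[0,0,0.03,0,0.04],[0,0,0.025,0,0.04],[0,0,0.013,0,0.04],[0,0,0,0,0.04],[0,0,0,0,0.065],[0,0,0,0,0.065],[0,0,0,0,0.065],[0,0,-0.04,0,0.065],[0,0,-0.05,0,0.065],[0,0,-0.05,0,0.065]]' 40
python3 - <<'E'
from m import *
s=snap('scene','p1.png');print(trays(s))
go(.5515,-.170,.252,-92.7)
E
```

```text
t: 14.5
tcp_pos: [0.4431, 0.1346, 0.3321]
tcp_rot: [-0.0, -0.69, 0.724, -0.0]
contact_force: [2.4, 1.2, 0.7]
width: 0.0648
finger_force: 0.0
{'red': ((450.990478515625, 97.71300506591797), (143.31390380859375, 141.33982849121094), 8.844902992248535), 'blue': ((458.52862548828125, -104.4732666015625), (139.31842041015625, 143.56004333496094), 82.54635620117188)}
shift mm [ 301.  -119.3   88.2] yaw -92.6 spin 0.1 q5 [ 0.72  0.06 -0.53  0.   -0.97 -0.77] tcp [0.4453 0.1357 0.3407] F [4.3 1.5 9.3] w 0.06505979284254026 t 14.55
```

View pics/p1.png

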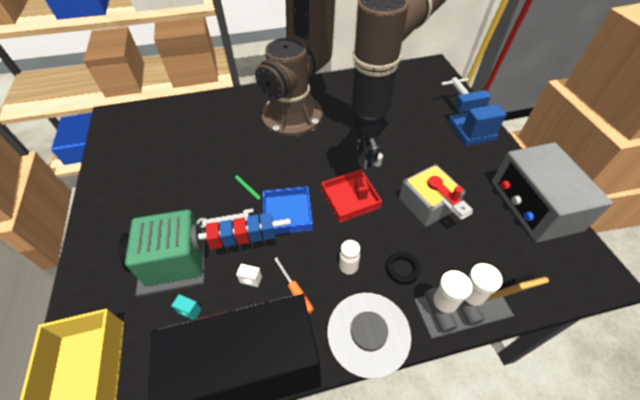

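The scene view shows the carrier upright in the red tray at (362,188), with the handle and other things undisturbed. Next is the first blue one.

```bash
python3 -m inch '[[0.043,-0.017,0,0,0.08],[0.043,-0.017,0,0,0.08],[0.043,-0.017,0,0,0.08],[0.043,-0.017,0,0,0.08],[0.043,-0.017,0,0,0.08],[0.043,-0.017,0,0,0.08],[0.043,-0.0173,0,0,0.08],[0,0,0.02,0,0.08],[0,0,0,0,0.08]]' 40
python3 - <<'E'
from m import *
go(.5515,-.170,.255,-92.7)
s=snap('top');I=s['img'][165:200,350:455];P=s['P'][165:200,350:455]
H=hsv(s)[165:200,350:455]
v=(P[...,2]>.11)&(H[...,1]>120)
for y in np.arange(-.33,-.14,.005):
    k=v&(abs(P[...,1]-y)<.0025); 
    if k.sum(): print(round(y,3),k.sum(),np.median(H[...,0][k]),end='; ')
E
```

```text
t: 15.45
tcp_pos: [0.5471, -0.1728, 0.3079]
tcp_rot: [-0.001, -0.689, 0.725, 0.002]
contact_force: [0.4, 0.2, -0.9]
width: 0.0803
finger_force: 0.0
shift mm [-3.  -4.5 52.9] yaw -93.0 spin -0.3 q5 [ 0.03  0.28 -0.34 -0.   -0.95 -0.09] tcp [ 0.5471 -0.1728  0.3079] F [ 0.4  0.2 -0.9] w 0.0802696344780853 t 15.45
-0.33 1 1.0; -0.325 25 1.0; -0.32 45 1.0; -0.315 47 1.0; -0.31 47 1.0; -0.305 50 1.0; -0.3 44 1.0; -0.295 25 1.0; -0.29 10 108.0; -0.285 44 107.0; -0.28 45 106.0; -0.275 45 106.0; -0.27 39 106.0; -0.265 39 107.0; -0.26 20 107.0; -0.255 15 172.0; -0.25 26 1.0; -0.245 23 1.0; -0.24 20 1.0; -0.235 17 1.0; -0.23 14 1.0; -0.225 6 1.0; -0.22 1 112.0; -0.215 9 107.0; -0.21 11 107.0; -0.205 3 107.0; -0.2 5 1.0; -0.195 11 1.0; -0.19 15 1.0; -0.185 8 0.5; -0.18 2 108.0; -0.175 3 107.0; -0.17 2 108.0; -0.165 21 107.0; -0.16 26 107.0; -0.155 8 107.0; -0.145 2 108.0;
```

```bash
python3 -m inch '[[-0.003,-0.0045,0.025,-0.3,0.08],[0,0,0.023,0,0.08],[0,0,0.006,0,0.08],[0,0,0,0,0.08],[0,0,0,0,0.04],[0,0,0,0,0.04],[0,0,0,0,0.04],[0,0,0,0,0.04]]' 40
python3 - <<'E'
from m import *
go(.5515,-.170,.255,-92.7)
E
python3 -m inch '[[0,0,-0.006,0,0.04],[-0.018,0,0,0,0.04],[-0.018,0,0,0,0.04],[-0.018,0,0,0,0.04],[-0.018,0,0,0,0.04],[-0.02,0,0,0,0.04],[-0.02,0,0,0,0.04],[0,0,0,0,0.04]]' 40
python3 - <<'E'
from m import *
go(.4502,-.1462,.19,-92.7)
E
```

```text
t: 16.3
tcp_pos: [0.5534, -0.1685, 0.2578]
tcp_rot: [0.001, -0.692, 0.722, -0.001]
contact_force: [-0.3, 2.0, 6.7]
width: 0.0494
finger_force: 40.9
shift mm [1.6 1.8 2.8] yaw -92.4 spin 0.3 q5 [ 0.04  0.34 -0.39  0.   -0.84 -0.09] tcp [ 0.5534 -0.1685  0.2578] F [-0.3  2.   6.7] w 0.049413519380760246 t 16.3
t: 17.1
tcp_pos: [0.5577, -0.0551, 0.2626]
tcp_rot: [0.0, -0.692, 0.722, -0.0]
contact_force: [0.3, -0.1, -1.4]
width: 0.0494
finger_force: 41.8
shift mm [ 95.4 103.7  72.5] yaw -92.4 spin 0.3 q5 [ 0.25  0.31 -0.43 -0.   -0.84 -0.29] tcp [ 0.5577 -0.0551  0.2626] F [ 0.3 -0.1 -1.4] w 0.04937240168058339 t 17.1
```

```bash
python3 -m inch '[[0,0.035,0,0,0.04],[0,0.035,0,0,0.04],[0,0.034,0,0,0.04],[0.032,0,0,0,0.04],[0.032,0,0,0,0.04],[0.031,0,0,0,0.04],[0,0,0,0,0.04],[0,0,0,0,0.04]]' 40
python3 - <<'E'
from m import *
go(.4502,-.1462,.1935,-92.7)
s=snap('scene');print(trays(s))
E
```

```text
t: 17.9
tcp_pos: [0.4493, -0.1481, 0.2623]
tcp_rot: [-0.0, -0.691, 0.723, 0.0]
contact_force: [0.4, -0.3, -1.2]
width: 0.0498
finger_force: 42.4
shift mm [-1.9 -0.9 68.8] yaw -92.6 spin 0.1 q5 [ 0.1   0.18 -0.61 -0.   -0.78 -0.14] tcp [ 0.4493 -0.1481  0.2623] F [ 0.4 -0.3 -1.2] w 0.04975266402844222 t 17.9
{'red': ((451.2971496582031, 98.24271392822266), (143.3856964111328, 141.4151153564453), 8.307847023010254), 'blue': ((458.1119689941406, -104.59188842773438), (139.62680053710938, 143.19102478027344), 82.35870361328125)}
```

```bash
python3 -m inch '[[-0.0015,0,0.03,0,0.04],[0,0,0.025,0,0.04],[0,0,0.0135,0,0.04],[0,0,0,0,0.04],[0,0,0,0,0.065],[0,0,0,0,0.065],[0,0,0,0,0.065],[0,0,-0.04,0,0.065],[0,0,-0.05,0,0.065],[0,0,-0.03,0,0.065]]' 40
python3 - <<'E'
from m import *
go(.5505,-.205,.257,-92.7)
s=snap('scene');print(trays(s))
E
```

```text
t: 18.95
tcp_pos: [0.4502, -0.1457, 0.3175]
tcp_rot: [0.001, -0.692, 0.722, -0.001]
contact_force: [1.1, -0.1, -0.3]
width: 0.0652
finger_force: 0.0
shift mm [  55.  -102.5   60.9] yaw -92.4 spin 0.3 q5 [ 0.1   0.1  -0.55  0.   -0.92 -0.15] tcp [ 0.4502 -0.1457  0.3175] F [ 1.1 -0.1 -0.3] w 0.06515678735949379 t 18.95
{'red': ((451.3306579589844, 98.44297790527344), (144.24293518066406, 141.27743530273438), 8.747875213623047), 'blue': ((458.5978698730469, -104.92648315429688), (140.18557739257812, 142.61973571777344), 82.57230377197266)}
```

```bash
python3 -m inch '[[0.018,-0.034,-0.01,0,0.08],[0.018,-0.034,0,0,0.08],[0.018,-0.034,0,0,0.08],[0,0,0,0.3,0.08],[0,0,0,0,0.08]]' 40
python3 - <<'E'
from m import *
go(.5505,-.205,.257,-92.7)
E
```

```text
t: 19.5
tcp_pos: [0.5494, -0.2044, 0.3232]
tcp_rot: [-0.0, -0.689, 0.724, 0.0]
contact_force: [-0.0, 0.3, -1.3]
width: 0.0799
finger_force: 0.0
shift mm [ 0.6 -1.2 66.1] yaw -92.8 spin -0.1 q5 [-0.02  0.28 -0.3  -0.   -0.99 -0.03] tcp [ 0.5494 -0.2044  0.3232] F [-0.   0.3 -1.3] w 0.07992605216891721 t 19.5
```

```bash
python3 -m inch '[[0,-0.0012,0.03,0,0.08],[0,0,0.026,0,0.08],[0,0,0.01,0,0.08],[0,0,0,0,0.08],[0,0,0,0,0.04],[0,0,0,0,0.04],[0,0,0,0,0.04],[0,0,0,0,0.04]]' 40
python3 -m inch '[[0,0,-0.006,0,0.04],[-0.018,0,0,0,0.04],[-0.018,0,0,0,0.04],[-0.018,0,0,0,0.04],[-0.018,0,0,0,0.04],[-0.018,0,0,0,0.04],[-0.018,0,0,0,0.04],[-0.018,0,0,0,0.04],[-0.02,0,0,0,0.04],[0,0,0,0,0.04]]' 40
python3 - <<'E'
from m import *
go(.4555,-.1066,.1935,-92.7)
E
```

```text
t: 20.3
tcp_pos: [0.5511, -0.2041, 0.2593]
tcp_rot: [0.001, -0.69, 0.724, -0.001]
contact_force: [-0.3, 1.5, 6.8]
width: 0.0492
finger_force: 41.4
t: 21.3
tcp_pos: [0.5577, -0.0566, 0.2641]
tcp_rot: [0.0, -0.691, 0.723, -0.0]
contact_force: [-0.1, -1.3, -0.5]
width: 0.0492
finger_force: 41.8
shift mm [54.7 99.8 70.5] yaw -92.7 spin 0.0 q5 [ 0.25  0.31 -0.42 -0.   -0.84 -0.29] tcp [ 0.5577 -0.0566  0.2641] F [-0.1 -1.3 -0.5] w 0.04924575240497813 t 21.3
```

```bash
python3 -m inch '[[0,0.034,0,0,0.04],[0,0.034,0,0,0.04],[0,0.032,0,0,0.04],[0.027,0,0,0,0.04],[0.0275,0,0,0,0.04],[0,0,0,0,0.04],[0,0,0,0,0.04]]' 40
python3 - <<'E'
from m import *
go(.4555,-.1066,.1945,-92.7)
s=snap('scene');print(trays(s))
E
```

```text
t: 22.0
tcp_pos: [0.4548, -0.1086, 0.2639]
tcp_rot: [0.0, -0.689, 0.725, -0.0]
contact_force: [-0.8, 0.1, -1.8]
width: 0.0496
finger_force: 42.2
shift mm [-2.  -0.6 69.4] yaw -92.9 spin -0.2 q5 [ 0.19  0.17 -0.62 -0.   -0.78 -0.24] tcp [ 0.4548 -0.1086  0.2639] F [-0.8  0.1 -1.8] w 0.04964892882551712 t 22.0
{'red': ((450.87420654296875, 97.97526550292969), (143.67385864257812, 141.43077087402344), 8.916546821594238), 'blue': ((458.4198303222656, -104.64610290527344), (139.6855010986328, 143.7441864013672), 82.65480041503906)}
```

```bash
python3 -m inch '[[-0.002,0,0.03,0,0.04],[0,0,0.025,0,0.04],[0,0,0.014,0,0.04],[0,0,0,0,0.04],[0,0,0,0,0.065],[0,0,0,0,0.065],[0,0,0,0,0.065],[0,0,-0.04,0,0.065],[0,0,-0.05,0,0.065],[0,0,-0.04,0,0.065]]' 40
python3 - <<'E'
from m import *
go(.5492,-.2405,.257,-92.7)
s=snap('scene','p3.png');print(trays(s))
E
```

```text
t: 23.05
tcp_pos: [0.4551, -0.1059, 0.3275]
tcp_rot: [0.001, -0.69, 0.724, -0.001]
contact_force: [1.4, -0.0, -0.0]
width: 0.065
finger_force: 0.0
shift mm [ 129.9 -100.3   70.7] yaw -92.7 spin -0.0 q5 [ 0.19  0.08 -0.54  0.   -0.94 -0.24] tcp [ 0.4551 -0.1059  0.3275] F [ 1.4 -0.  -0. ] w 0.06499422983986633 t 23.05
{'red': ((451.37799072265625, 98.36016082763672), (144.60227966308594, 141.89730834960938), 8.9218111038208), 'blue': ((458.80120849609375, -104.75037384033203), (139.7473907470703, 143.40736389160156), 82.70590209960938)}
```

View pics/p3.png

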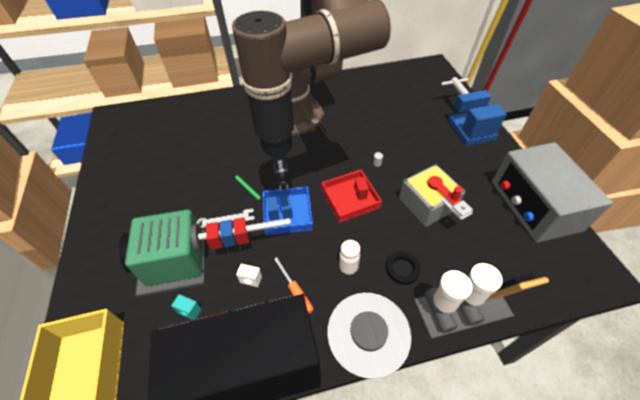

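The two blue carriers stand in the blue tray at (275,208), one red in the red tray, and red, blue, red remain on the shaft at (212–242,233).

```bash
python3 -m inch '[[0.032,-0.025,0,0,0.08],[0.032,-0.025,0,0,0.08],[0.033,-0.025,0,0,0.08],[0.032,-0.025,0,0,0.08],[0,0,0,0,0.08],[0,0,0,0,0.08]]' 40
python3 - <<'E'
from m import *
go(.5492,-.2405,.257,-92.7)
E
```

```text
t: 23.7
tcp_pos: [0.5487, -0.2403, 0.3241]
tcp_rot: [-0.0, -0.689, 0.725, 0.0]
contact_force: [-0.4, 0.5, -0.5]
width: 0.0802
finger_force: 0.0
shift mm [ 0.2 -0.6 67.1] yaw -92.9 spin -0.2 q5 [-0.09  0.3  -0.27 -0.   -1.    0.04] tcp [ 0.5487 -0.2403  0.3241] F [-0.4  0.5 -0.5] w 0.08016924188265662 t 23.7
```

```bash
python3 -m inch '[[0,-0.0006,0.03,-0.2,0.08],[0,0,0.026,0,0.08],[0,0,0.011,0,0.08],[0,0,0,0,0.08],[0,0,0,0,0.04],[0,0,0,0,0.04],[0,0,0,0,0.04],[0,0,0,0,0.04]]' 40
python3 -m inch '[[0,0,-0.006,0,0.04],[-0.02,0,0,0,0.04],[-0.02,0,0,0,0.04],[-0.02,0,0,0,0.04],[-0.02,0,0,0,0.04],[-0.02,0,0,0,0.04],[-0.02,0,0,0,0.04],[-0.02,0,0,0,0.04],[-0.02,0,0,0,0.04],[-0.02,0,0,0,0.04]]' 40
python3 - <<'E'
from m import *
go(.4485,.097,.1935,-92.7)
s=snap('scene');print(trays(s))
E
```

```text
t: 24.5
tcp_pos: [0.55, -0.2395, 0.2594]
tcp_rot: [0.001, -0.691, 0.723, -0.001]
contact_force: [-0.1, 1.5, 6.9]
width: 0.0496
finger_force: 41.6
t: 25.5
tcp_pos: [0.5572, -0.059, 0.2639]
tcp_rot: [-0.0, -0.691, 0.723, 0.0]
contact_force: [-0.2, 0.2, -1.5]
width: 0.0493
finger_force: 41.8
shift mm [-151.   115.6   70.5] yaw -92.6 spin 0.1 q5 [ 0.24  0.31 -0.42 -0.   -0.84 -0.29] tcp [ 0.5572 -0.059   0.2639] F [-0.2  0.2 -1.5] w 0.04934805071760844 t 25.5
{'red': ((451.17333984375, 98.59640502929688), (143.04913330078125, 142.26409912109375), 8.815000534057617), 'blue': ((456.93939208984375, -118.27326965332031), (111.95500183105469, 143.2908935546875), 82.04601287841797)}
```

```bash
python3 -m inch '[[-0.03,0.023,0,0,0.04],[-0.03,0.023,0,0,0.04],[-0.03,0.023,0,0,0.04],[-0.03,0.023,0,0,0.04],[-0.031,0.023,0,0,0.04],[0,0,0,0,0.04],[0,0,0,0,0.04]]' 40
python3 - <<'E'
from m import *
go(.4485,.097,.1945,-92.7)
s=snap('scene');print(trays(s))
E
```

```text
t: 26.25
tcp_pos: [0.449, 0.0969, 0.2642]
tcp_rot: [0.0, -0.692, 0.722, -0.0]
contact_force: [-0.1, -0.1, -2.3]
width: 0.0495
finger_force: 42.2
shift mm [-0.1  0.5 69.7] yaw -92.4 spin 0.3 q5 [ 0.64  0.15 -0.64  0.   -0.78 -0.69] tcp [0.449  0.0969 0.2642] F [-0.1 -0.1 -2.3] w 0.04951614854965913 t 26.25
{'red': ((451.2743835449219, 98.15473937988281), (142.52285766601562, 141.4677276611328), 8.688647270202637), 'blue': ((458.6557922363281, -104.6844482421875), (139.67684936523438, 144.00338745117188), 82.69015502929688)}
```

```bash
python3 -m inch '[[0,0,0.03,0,0.04],[0,0,0.025,0,0.04],[0,0,0.0145,0,0.04],[0,0,0,0,0.04],[0,0,0,0,0.065],[0,0,0,0,0.065],[0,0,0,0,0.065],[0,0,-0.04,0,0.065],[0,0,-0.05,0,0.065],[0,0,-0.045,0,0.065]]' 40
python3 - <<'E'
from m import *
go(.548,-.2745,.257,-92.7)
s=snap('scene');print(trays(s))
E
```

```text
t: 27.3
tcp_pos: [0.4492, 0.0959, 0.3316]
tcp_rot: [0.0, -0.691, 0.723, -0.0]
contact_force: [2.8, 0.6, -0.1]
width: 0.065
finger_force: 0.0
shift mm [ 365.7 -115.2   74.6] yaw -92.6 spin 0.1 q5 [ 0.64  0.06 -0.55  0.   -0.95 -0.69] tcp [0.4492 0.0959 0.3316] F [ 2.8  0.6 -0.1] w 0.06502695324192091 t 27.3
{'red': ((449.6393127441406, 98.29534912109375), (144.798095703125, 142.28392028808594), 8.022523880004883), 'blue': ((458.7062683105469, -104.66793060302734), (139.8190155029297, 143.744873046875), 82.3818359375)}
```

```bash
python3 -m inch '[[0.0405,-0.0128,0,0,0.08],[0.0405,-0.0128,0,0,0.08],[0.0405,-0.0128,0,0,0.08],[0.0405,-0.0128,0,0,0.08],[0.0405,-0.0128,0,0,0.08],[0.0405,-0.0128,0,0,0.08],[0.0405,-0.0128,0,0,0.08],[0.0405,-0.0128,0,0,0.08],[0.0405,-0.0128,0,0,0.08],[0,0,0,0,0.08]]' 40
python3 - <<'E'
from m import *
go(.548,-.2745,.257,-92.7)
E
```

```text
t: 28.35
tcp_pos: [0.5487, -0.2772, 0.3288]
tcp_rot: [-0.0, -0.69, 0.724, -0.0]
contact_force: [-1.3, 0.4, -0.5]
width: 0.0803
finger_force: 0.0
shift mm [-2.7  0.8 71.8] yaw -92.8 spin -0.1 q5 [-0.15  0.32 -0.23  0.   -1.02  0.1 ] tcp [ 0.5487 -0.2772  0.3288] F [-1.3  0.4 -0.5] w 0.08028192621406559 t 28.35
```

```bash
python3 -m inch '[[-0.0027,0.0008,0.03,0,0.08],[0,0,0.03,0,0.08],[0,0,0.012,0,0.08],[0,0,0,0,0.08],[0,0,0,0,0.04],[0,0,0,0,0.04],[0,0,0,0,0.04],[0,0,0,0,0.04],[0,0,-0.006,0,0.04]]' 40
python3 -m inch '[[-0.0215,0,0,0,0.04],[-0.0215,0,0,0,0.04],[-0.0215,0,0,0,0.04],[-0.0215,0,0,0,0.04],[-0.0215,0,0,0,0.04],[-0.0215,0,0,0,0.04],[-0.0215,0,0,0,0.04],[-0.0215,0,0,0,0.04],[-0.0215,0,0,0,0.04],[-0.0215,0,0,0,0.04]]' 40
python3 - <<'E'
from m import *
go(.4608,-.067,.1945,-92.7)
s=snap('top');print(trays(s))
E
```

```text
t: 29.25
tcp_pos: [0.5473, -0.2702, 0.2635]
tcp_rot: [0.0, -0.691, 0.723, 0.0]
contact_force: [-0.5, 0.4, -1.4]
width: 0.0496
finger_force: 41.6
t: 30.25
tcp_pos: [0.5568, -0.0547, 0.2636]
tcp_rot: [0.0, -0.691, 0.723, 0.0]
contact_force: [-0.4, -0.1, -2.0]
width: 0.0494
finger_force: 41.6
shift mm [16.6 95.4 69.1] yaw -92.6 spin 0.1 q5 [ 0.25  0.3  -0.43 -0.   -0.84 -0.3 ] tcp [ 0.5568 -0.0547  0.2636] F [-0.4 -0.1 -2. ] w 0.049438156248062526 t 30.25
{'red': ((452.0283203125, 71.92805480957031), (139.90219116210938, 90.03395080566406), 8.66283893585205), 'blue': ((455.6054382324219, -106.41267395019531), (140.16004943847656, 140.50405883789062), 82.40709686279297)}
```

```bash
python3 -m inch '[[0.003,0.033,0,0,0.04],[0.004,0.031,0,0,0.04],[0.004,0.031,0,0,0.04],[0,0,0,0,0.04],[0,0,0,0,0.04]]' 40
python3 - <<'E'
from m import *
go(.4605,-.063,.1945,-92.7)
s=snap('scene');print(trays(s))
E
```

```text
t: 30.8
tcp_pos: [0.4614, -0.0623, 0.264]
tcp_rot: [0.001, -0.691, 0.723, -0.0]
contact_force: [0.5, -0.2, -0.9]
width: 0.0494
finger_force: 41.8
shift mm [ 0.7  1.  69.5] yaw -92.5 spin 0.2 q5 [ 0.29  0.16 -0.63  0.   -0.78 -0.33] tcp [ 0.4614 -0.0623  0.264 ] F [ 0.5 -0.2 -0.9] w 0.049417018819700606 t 30.8
{'red': ((451.35089111328125, 98.12702178955078), (143.38815307617188, 141.08416748046875), 8.262378692626953), 'blue': ((459.5670166015625, -104.55245971679688), (139.59986877441406, 143.3637237548828), 81.90643310546875)}
```

```bash
python3 -m inch '[[0,0,0.03,0,0.04],[0,0,0.025,0,0.04],[0,0,0.0145,0,0.04],[0,0,0,0,0.04],[0,0,0,0,0.065],[0,0,0,0,0.065],[0,0,0,0,0.065],[0,0,-0.04,0,0.065],[0,0,-0.05,0,0.065],[0,0,-0.045,0,0.065]]' 40
python3 - <<'E'
from m import *
go(.546,-.3095,.26,-92.7)
s=snap('scene');print(trays(s))
s=snap('top');H=hsv(s);P=s['P']
v=(P[...,2]>.11)&(P[...,2]<.13)&((H[...,0]<6)|(H[...,0]>174))&(H[...,1]>120)&(P[...,1]<-.15)&(P[...,0]>.5)
q=P[v];print(len(q),q.min(0),q.max(0),np.median(q,0))
E
```

```text
t: 31.85
tcp_pos: [0.4615, -0.0624, 0.331]
tcp_rot: [0.0, -0.691, 0.723, -0.0]
contact_force: [2.1, -0.0, 0.5]
width: 0.0649
finger_force: 0.0
shift mm [243.1 -95.4  71.1] yaw -92.5 spin 0.2 q5 [ 0.29  0.08 -0.54  0.   -0.95 -0.33] tcp [ 0.4615 -0.0624  0.331 ] F [ 2.1 -0.   0.5] w 0.06490754217384599 t 31.85
{'red': ((450.5587463378906, 98.58576965332031), (142.818115234375, 141.5257110595703), 8.676301002502441), 'blue': ((458.6542663574219, -104.70594024658203), (139.90121459960938, 143.04342651367188), 82.4034423828125)}
284 [ 0.5192624  -0.32739305  0.11066302] [ 0.57113678 -0.29451978  0.12408562] [ 0.54467153 -0.30974292  0.11844328]
```

```bash
python3 -m inch '[[0.04,-0.0159,0,0,0.08],[0.04,-0.0159,0,0,0.08],[0.04,-0.0159,0,0,0.08],[0.04,-0.0159,0,0,0.08],[0.04,-0.0159,0,0,0.08],[0.04,-0.0159,0,0,0.08],[0,0,0,0,0.08],[0,0,0,0,0.08]]' 40
python3 - <<'E'
from m import *
go(.546,-.3075,.26,-92.7)
E
```

```text
t: 32.75
tcp_pos: [0.546, -0.3073, 0.3281]
tcp_rot: [-0.0, -0.69, 0.724, 0.0]
contact_force: [-0.6, -0.1, 0.4]
width: 0.08
finger_force: 0.0
shift mm [ 0.2 -0.1 68.1] yaw -92.7 spin 0.0 q5 [-0.2   0.34 -0.2  -0.   -1.03  0.15] tcp [ 0.546  -0.3073  0.3281] F [-0.6 -0.1  0.4] w 0.07996731560440462 t 32.75
```

```bash
python3 -m inch '[[0,0,0.03,0,0.08],[0,0,0.027,0,0.08],[0,0,0.012,0,0.08],[0,0,0,0,0.08],[0,0,0,0,0.04],[0,0,0,0,0.04],[0,0,0,0,0.04],[0,0,0,0,0.04],[0,0,-0.006,0,0.04]]' 40
python3 -m inch '[[-0.025,0,0,0,0.04],[-0.025,0,0,0,0.04],[-0.025,0,0,0,0.04],[-0.025,0,0,0,0.04],[-0.025,0,0,0,0.04],[-0.025,0,0,0,0.04],[-0.025,0,0,0,0.04],[-0.025,0,0,0,0.04],[-0.025,0,0,0,0.04],[-0.025,0,0,0,0.04]]' 40
python3 - <<'E'
from m import *
go(.4544,.0573,.1945,-92.7)
s=snap('scene');print(trays(s))
E
```

```text
t: 33.65
tcp_pos: [0.546, -0.3062, 0.2659]
tcp_rot: [0.0, -0.691, 0.723, 0.0]
contact_force: [0.2, -0.4, -0.9]
width: 0.0495
finger_force: 41.7
t: 34.65
tcp_pos: [0.5571, -0.0557, 0.266]
tcp_rot: [-0.0, -0.691, 0.723, 0.0]
contact_force: [0.4, -0.5, -1.5]
width: 0.0493
finger_force: 41.7
shift mm [-108.2  107.7   71.5] yaw -92.6 spin 0.1 q5 [ 0.25  0.3  -0.42 -0.   -0.85 -0.29] tcp [ 0.5571 -0.0557  0.266 ] F [ 0.4 -0.5 -1.5] w 0.049251370107333714 t 34.65
{'red': ((451.168212890625, 98.4852066040039), (144.53761291503906, 141.63064575195312), 8.452313423156738), 'blue': ((456.3334655761719, -118.1240463256836), (112.91788482666016, 143.9060516357422), 82.39665222167969)}
```

```bash
python3 -m inch '[[-0.028,0.027,0,0,0.04],[-0.028,0.027,0,0,0.04],[-0.028,0.027,0,0,0.04],[-0.027,0.0265,0,0,0.04],[0,0,0,0,0.04],[0,0,0,0,0.04]]' 40
python3 - <<'E'
from m import *
go(.4544,.06,.1965,-92.7)
s=snap('scene');print(trays(s))
E
```

```text
t: 35.3
tcp_pos: [0.4546, 0.0597, 0.2663]
tcp_rot: [0.0, -0.692, 0.722, -0.0]
contact_force: [0.2, -0.5, -1.5]
width: 0.0496
finger_force: 42.2
shift mm [-0.2  0.3 69.8] yaw -92.4 spin 0.3 q5 [ 0.56  0.15 -0.64  0.   -0.78 -0.6 ] tcp [0.4546 0.0597 0.2663] F [ 0.2 -0.5 -1.5] w 0.049594572051717106 t 35.3
{'red': ((451.2632751464844, 98.53202819824219), (143.988037109375, 141.30105590820312), 8.759358406066895), 'blue': ((458.4231872558594, -104.36955261230469), (140.09201049804688, 142.9098358154297), 81.74720001220703)}
```

```bash
python3 -m inch '[[0,0,0.03,0,0.04],[0,0,0.025,0,0.04],[0,0,0.0145,0,0.04],[0,0,0,0,0.04],[0,0,0,0,0.065],[0,0,0,0,0.065],[0,0,0,0,0.065],[0,0,-0.04,0,0.065],[0,0,-0.05,0,0.065],[0,0,-0.05,0,0.065]]' 40
python3 -m inch '[[0,0.02,-0.04,0,0.065],[0,0,-0.04,0,0.065],[0,0,0,0,0.065],[0,0,0,0,0.065]]' 40
python3 - <<'E'
from m import *
a=snap('top')['img'][125:280,130:400];b=snap('scene')['img'][140:260,180:480]
c=cv2.resize(a,None,fx=2.5,fy=2.5);d=cv2.resize(b,(c.shape[1],int(120*c.shape[1]/300)))[:212+58]
cv2.imwrite('pics/fin.png',cv2.resize(np.vstack([c,d]),None,fx=.9,fy=.9));print(status.state()['t'])
E
```

```text
t: 36.35
tcp_pos: [0.4546, 0.0588, 0.3381]
tcp_rot: [-0.0, -0.691, 0.723, 0.0]
contact_force: [2.1, 1.0, -0.2]
width: 0.0649
finger_force: 0.0
t: 36.75
tcp_pos: [0.4347, 0.0599, 0.4174]
tcp_rot: [0.002, -0.691, 0.723, -0.0]
contact_force: [-1.2, 0.4, -1.4]
width: 0.0651
finger_force: 0.0
36.85
```

View pics/fin.png

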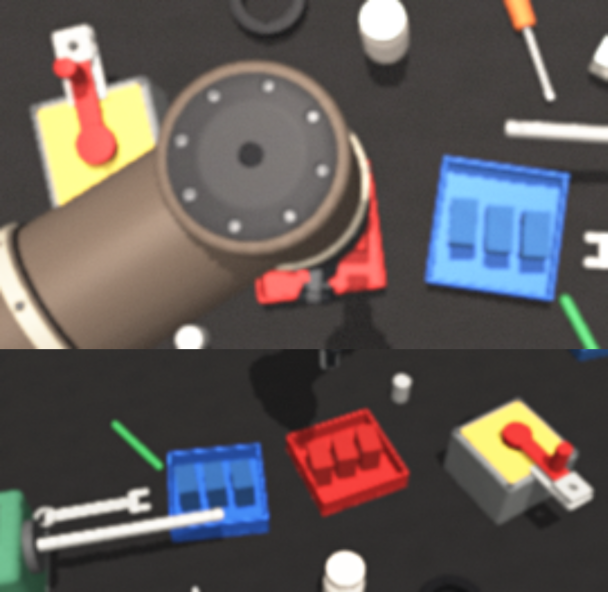

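The final view shows three blue carriers in the blue tray at (215,485) and three red in the red tray at (345,455). The shaft is bare and the handle is on the hasp at (575,490). I'm handing it in.

```bash
python3 -c "
from bench import hand_in
print(hand_in())"
```

```text
the job is handed in; nothing more can be done
None
```

The job is handed in at about 37 s: the isolator is at off with the lug and hasp holes within about 1 mm of each other. After that, all six carriers came off the shaft, with three blue ones standing in the blue tray and three red ones in the red tray.

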